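# Find the lens by weight among three closed tins

### The job

One of the three identical closed tins on the bamboo rack holds the spare camera lens and is clearly the heaviest. Heft them one at a time from the robot's left to its right, lifting each well clear of the rack and standing it back upright where it stood (the last may be kept in hand if it is the one). Finish while holding the heaviest up, upright and still, its base well above the other tins' lids, with the other two standing in their places and everything else left alone.

Things in the scene. Friction and masses are not known exactly. Their poses are not given: they have to be found in the camera images.
- rack: fixed low rack of light bamboo slats, 197 mm (x) by 420 mm (y), its flat top 30 mm above the desk; origin at the centre of its underside; x across the slats (away from the robot), y along the row of tins towards the robot's left. Six slats along y, 27 mm wide with 7 mm gaps. The tins stand about 125 mm apart along its y.
- tin_left: closed square tin, 62 x 62 x 95 mm tall, aluminium, flush fixed bamboo lid; origin at the centre of its underside, z up, x and y square to its sides. Stands near the rack's end on the robot's left (+y), turned up to 0.35 rad on it. Only weight differs between the three (0.18 to 0.55 kg each; the heaviest, which may be any, by at least 0.15 kg).
- tin_middle: closed square tin, 62 x 62 x 95 mm tall, aluminium, flush fixed bamboo lid; origin at the centre of its underside, z up, x and y square to its sides. Stands near the rack's middle, turned up to 0.35 rad on it. Only weight differs between the three (0.18 to 0.55 kg each; the heaviest, which may be any, by at least 0.15 kg).
- tin_right: closed square tin, 62 x 62 x 95 mm tall, aluminium, flush fixed bamboo lid; origin at the centre of its underside, z up, x and y square to its sides. Stands near the rack's end on the robot's right (-y), turned up to 0.35 rad on it. Only weight differs between the three (0.18 to 0.55 kg each; the heaviest, which may be any, by at least 0.15 kg).
- camera: bystander, to be left where it is: black camera, 130 mm wide, 106 mm tall, left of the rack; origin under its body
- lens_cap: bystander, to be left where it is: black disc 38 mm across, 9 mm thick, on the rack's edge on the robot's side, between the left and middle tins; origin at the centre of its underside
- battery: bystander, to be left where it is: grey block 34 x 24 x 18 mm, on the rack's edge on the robot's side, between the middle and right tins; origin at the centre of its underside
- mug: bystander, to be left where it is: white mug, 78 mm across, 90 mm tall, left of the rack; origin at the centre of its underside
- book: bystander, to be left where it is: blue book 200 x 140 x 24 mm, lying right of the rack; origin at the centre of its underside
- glasses_case: bystander, to be left where it is: grey rounded case 60 x 155 x 42 mm, right of the rack; origin at the centre of its underside
- phone: bystander, to be left where it is: black phone 150 x 72 x 8 mm lying beyond the rack; origin at the centre of its underside

How it is judged:
On the way, in this order (a step that is already met when the one before it is completed fails the run):
1. the left tin is lifted at least 20 mm clear of the rack in the fingers while the other two stand in their places (height (world z) of tin_left above 0.05 m and contact force between the fingers and tin_left above 1 N and contact force between tin_left and rack below 0.1 N and height (world z) of each of tin_middle, tin_right below 0.035 m and angle between each of tin_middle, tin_right's own z axis and vertical below 0.12 rad and distance of each of tin_middle, tin_right from where it was at the start of the episode below 0.035 m), for 0.2 s.
2. the middle tin is lifted at least 20 mm clear of the rack in the fingers while the other two stand in their places (height (world z) of tin_middle above 0.05 m and contact force between the fingers and tin_middle above 1 N and contact force between tin_middle and rack below 0.1 N and height (world z) of each of tin_left, tin_right below 0.035 m and angle between each of tin_left, tin_right's own z axis and vertical below 0.12 rad and distance of each of tin_left, tin_right from where it was at the start of the episode below 0.035 m), for 0.2 s.
3. the right tin is lifted at least 20 mm clear of the rack in the fingers while the other two stand in their places (height (world z) of tin_right above 0.05 m and contact force between the fingers and tin_right above 1 N and contact force between tin_right and rack below 0.1 N and height (world z) of each of tin_left, tin_middle below 0.035 m and angle between each of tin_left, tin_middle's own z axis and vertical below 0.12 rad and distance of each of tin_left, tin_middle from where it was at the start of the episode below 0.035 m), for 0.2 s.
At the end, for the whole second after the job is handed in: the heaviest tin is held in the fingers, still, within 0.3 rad of upright, base over 140 mm above the desk, touching nothing else; the other two stand upright and untouched on the rack within 35 mm of their starts, each pressing on it with under 3.5 N (so neither is the heavy one) (((height (world z) of tin_left above 0.14 m and contact force between the fingers and tin_left above 1 N and angle between tin_left's own z axis and vertical below 0.3 rad and linear speed of tin_left below 0.04 m/s and contact force between tin_left and rack below 0.1 N and contact force between each of tin_left, the fingers and tin_middle below 0.1 N and contact force between each of tin_left, the fingers and tin_right below 0.1 N and contact force between tin_left and camera below 0.1 N and height (world z) of each of tin_middle, tin_right below 0.035 m and angle between each of tin_middle, tin_right's own z axis and vertical below 0.12 rad and distance of each of tin_middle, tin_right from where it was at the start of the episode below 0.035 m and linear speed of each of tin_middle, tin_right below 0.03 m/s and contact force between tin_middle and rack between 1 and 3.5 N and contact force between tin_right and rack between 1 and 3.5 N) or (height (world z) of tin_middle above 0.14 m and contact force between the fingers and tin_middle above 1 N and angle between tin_middle's own z axis and vertical below 0.3 rad and linear speed of tin_middle below 0.04 m/s and contact force between tin_middle and rack below 0.1 N and contact force between each of tin_middle, the fingers and tin_left below 0.1 N and contact force between each of tin_middle, the fingers and tin_right below 0.1 N and contact force between tin_middle and camera below 0.1 N and height (world z) of each of tin_left, tin_right below 0.035 m and angle between each of tin_left, tin_right's own z axis and vertical below 0.12 rad and distance of each of tin_left, tin_right from where it was at the start of the episode below 0.035 m and linear speed of each of tin_left, tin_right below 0.03 m/s and contact force between tin_left and rack between 1 and 3.5 N and contact force between tin_right and rack between 1 and 3.5 N) or (height (world z) of tin_right above 0.14 m and contact force between the fingers and tin_right above 1 N and angle between tin_right's own z axis and vertical below 0.3 rad and linear speed of tin_right below 0.04 m/s and contact force between tin_right and rack below 0.1 N and contact force between each of tin_right, the fingers and tin_left below 0.1 N and contact force between each of tin_right, the fingers and tin_middle below 0.1 N and contact force between tin_right and camera below 0.1 N and height (world z) of each of tin_left, tin_middle below 0.035 m and angle between each of tin_left, tin_middle's own z axis and vertical below 0.12 rad and distance of each of tin_left, tin_middle from where it was at the start of the episode below 0.035 m and linear speed of each of tin_left, tin_middle below 0.03 m/s and contact force between tin_left and rack between 1 and 3.5 N and contact force between tin_middle and rack between 1 and 3.5 N))); the arm keeps its last pose, push and grip.
It fails at once if a tin is tipped over (angle between any of tin_left, tin_middle, tin_right's own z axis and vertical above 0.6 rad).
It fails at once if a bystander is moved by more than 40 mm (distance of any of camera, lens_cap, battery, mug, book, glasses_case, phone from where it was at the start of the episode above 0.04 m).
It also fails if it takes over 72 s, if anything falls off the work surface, if the arm or the gripper's body presses on something with over 40 N, if the wrist force passes 120 N, or if a joint passes its speed limit or range.

### The arm

A 7-joint arm with a two-finger parallel gripper is mounted at the origin on the work surface. World frame = base frame: x ahead of the robot, y to its left, z up, the work surface at z = 0. Lengths are in m, angles in rad, forces in N, time in s.
With the tool pointing down it reaches from about 0.4 to 0.85 m from the base axis. Payload 10.4 kg.
Tool frame: the origin (TCP) lies on the centre line of the jaws, within the pads' length; the fingertips stand 11 mm ahead of it and the grasp point (between the pads) lies 8 mm behind it (tip_reach is the distance from the TCP to the fingertips, in m); z points along the fingers, y is the line along which they close (so a half turn about z gives the same grasp; the last joint's range is limited). The gripper opens to 85 mm and grips with 20 to 120 N. Pads are 22 mm wide; open, the fingers measure 114 mm over their backs; the gripper's body (76 mm by 85 mm) begins 54 mm behind the grasp point. The pads swing forward as they close: fully open they stand 13 mm farther back than shut.
Start: joints at [1.167, 0.332, -0.065, 1.46, 0.022, 1.35, -0.088], TCP at [0.232, -0.58, 0.242] pointing down, gripper open.
Joint ranges: [-2.6, 2.6], [-0.5, 2.12], [-1.47, 1.34], [0.16, 2.42], [-1.27, 4.41], [0.06, 2.06], [-2.6, 2.6]. Speed limits (rad/s): [2.22, 2.22, 2.79, 2.79, 3.14, 3.14, 3.14].

### API

Orientations are given as a unit quaternion [x, y, z, w].
In Python, from workcell import get_obs, camera, hand_in, tip_reach gives the robot as it stands. The module is installed in compiled form; this text tells all that it offers.
- The arm moves only by the tool move_arm, never from a script. Its argument "plan" is a list of rows, each an object with "delta_pos": the shift along the tool's x, y, z in fractions of the full range, 1 being 0.75 m, a list of three; "turn": the turn, a rotation vector about the tool's x, y, z in normalised numbers (1 is 2 pi rad), a list of three; "fingers": the closure, from 0 (fully open) to 1 (shut). A call has 1 to 12 rows; each row is the pose to reach, as a shift and turn from the pose commanded when the call began, along the tool's axes at that moment; what a row does not reach only later rows make up. A row lasts 1/8 s, in which the tool goes at most 62.5 mm and 10.7 degrees, less where a joint would pass 70% of its speed; a pose out of reach is approached as far as the arm can. No shift or turn number may pass 1 either way. A call with a gripper value outside its range is refused whole. The fingers move at their own pace and stop on an object; "force" is the grip in N (left out, the last holds). Time passes only in rows, so rows that repeat a pose let the fingers close. It gives the time, the measured TCP pose, the force, the opening and the grip force at its end, in the units of the state.
- get_obs(): the state, without advancing time (a new reading comes with each control period).
- camera(name): name is "scene" or "side" or "wrist"; returns a dict with "color" (480x640x3 uint8, red, green, blue), "range_z" (480x640 float32, m along the optical axis (not along the pixel's ray), 0 where there is no reading), "fx", "fy", "cx", "cy" (pixels), "k1" (the pictures are not rectified: a ray, as slopes to the right and down, at radius r is drawn at 1 + k1 r^2 times it, then the intrinsics apply), "R" (3x3) and "t" (3): a world point X has camera coordinates R X + t; the wrist camera has in their place "tool_from_camera" (4x4, takes a point from camera to tool coordinates, whose origin is the TCP and whose axes are the flange's). Camera axes: x right, y down, z forward; pixel columns grow to the right and rows downward; lengths in m; the calibration is good to about 2 mm. A picture is of the moment at which its call begins: read the wrist's pose just before it.
- hand_in(): hands the job in; it is judged then, once.
The state is a dict: "clock": time; "joint_pos": joint angles; "joint_velocities": joint speeds; "tau": joint torques, N m; "position": TCP position; "ee_rot": TCP orientation; "ft_force": force on the tool from outside, world axes, zero at the start; "torque": the same for the moment, N m; "grip_width": opening from 0.0 (shut) to 1.0 (fully open); "grasp_force": force on a finger pad.
Only numpy, scipy, OpenCV 4.12 (cv2) and the standard library are available. Lean on these libraries where they do the work, as an engineer would, in place of code of your own. Each camera call takes 0.05 s, during which the arm holds its last target. There are 200 camera calls.

## Working session

There is one attempt and no reset: what is moved stays moved. The work goes in short steps, Python scripts to look and compute and a tool call to move; the robot and the scene stay as the last step left them, time stands still between calls to the robot, and variables do not carry over. Pictures are saved under pics/ and viewed, at most 10 in all, crops included, and the job is handed in when it is done.

Besides the shell and the picture viewer there is one more tool, called as name(argument=value, ...) on one line, values as JSON. move_arm: Moves the arm, as the interface text tells. Its arguments: {"type":"object","properties":{"plan":{"type":"array","items":{"type":"object","properties":{"delta_pos":{"type":"array","items":{"type":"number"}},"turn":{"type":"array","items":{"type":"number"}},"fingers":{"type":"number"}}}},"force":{"type":"number"}},"required":["plan"]}

```bash
mkdir -p pics
python3 - <<'E'
from workcell import get_obs,camera
import cv2,numpy as np
o=get_obs();print({k:np.round(v,3) for k,v in o.items()})
ims=[]
for n in("scene","side"):
    c=camera(n);ims.append(c);np.savez(f'{n}.npz',**c)
    print(n,c['fx'],c['k1'],(-c['R'].T@c['t']).round(3),c['R'].round(2).tolist())
    cv2.imwrite(f'pics/{n}.png',c['color'][:,:,::-1])
E
```

```text
{'clock': np.float64(0.0), 'joint_pos': array([ 1.167,  0.333, -0.065,  1.461,  0.022,  1.35 , -0.088]), 'joint_velocities': array([ 0.002, -0.   , -0.001, -0.001,  0.   ,  0.   ,  0.002]), 'tau': array([-0.0000e+00, -6.2545e+01,  4.9000e-02, -3.9160e+01,  1.6000e-02,
        1.0000e-02, -0.0000e+00]), 'position': array([ 0.232, -0.58 ,  0.242]), 'ee_rot': array([ 0.982,  0.189, -0.   , -0.001]), 'ft_force': array([-0.232,  0.044,  0.098]), 'torque': array([0.016, 0.053, 0.055]), 'grasp_force': np.float64(0.0), 'grip_width': np.float64(1.0)}
scene 477.1964666709427 -0.004681130868713918 [ 1.231 -0.036  1.184] [[0.03, 1.0, -0.0], [0.87, -0.03, -0.5], [-0.5, 0.02, -0.87]]
side 440.55862825000173 -0.0007121476936360389 [ 0.462 -0.87   0.715] [[0.99, -0.14, -0.02], [-0.1, -0.58, -0.81], [0.1, 0.8, -0.59]]
```

View pics/scene.png

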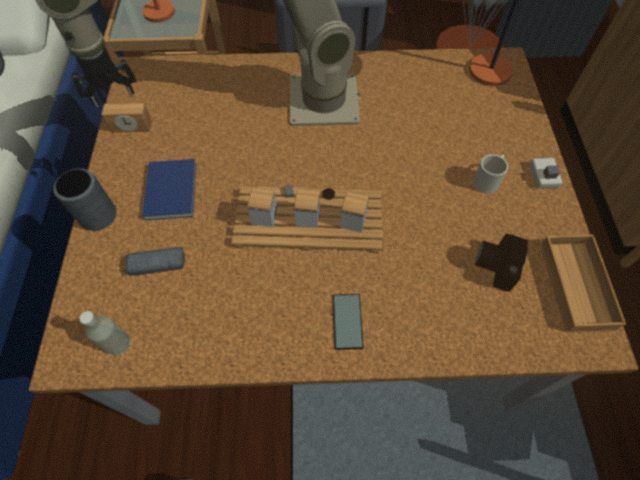

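View pics/side.png

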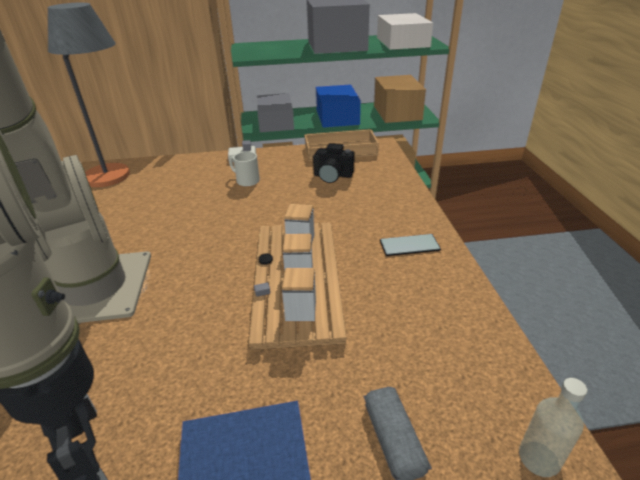

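The scene view shows three lids at about (262,197), (307,200) and (354,203). The lens cap is at (328,194) and the battery at (288,190), and the side view agrees. Next I measure the lids from range data at their known height of 0.125 m.

```bash
cat > h.py <<'E'
import numpy as np,cv2
def cloud(c,T=None):
    v,u=np.mgrid[0:480,0:640]
    K=np.array([[c['fx'],0,c['cx']],[0,c['fy'],c['cy']],[0,0,1]],float)
    p=cv2.undistortPoints(np.stack([u,v],-1).reshape(-1,1,2).astype(float),K,np.array([float(c['k1']),0,0,0])).reshape(-1,2)
    z=c['range_z'].reshape(-1,1)
    P=np.hstack([p*z,z]); P=(P-c['t'])@c['R'] if T is None else P@T[:3,:3].T+T[:3,3]
    return P.reshape(480,640,3)
def lids(P,c,lo=.117,hi=.135,box=(.3,.8,-.4,.4),amin=60):
    X,Y,Z=P[...,0],P[...,1],P[...,2]
    m=((c['range_z']>0)&(Z>lo)&(Z<hi)&(X>box[0])&(X<box[1])&(Y>box[2])&(Y<box[3])).astype(np.uint8)
    n,l,s,_=cv2.connectedComponentsWithStats(m)
    for i in range(1,n):
        if s[i,4]<amin: continue
        q=P[l==i]; r=cv2.minAreaRect((q[:,:2]*1000).astype(np.float32))
        print(s[i].tolist(),'mid',q.mean(0).round(4),'rect',np.round(r[0],1),np.round(r[1],1),round(r[2],1))
E
python3 - <<'E'
from h import *
for n in("scene","side"):
    c=dict(np.load(n+'.npz'));P=cloud(c);print(n);lids(P,c)
    m=(P[...,2]>.024)&(P[...,2]<.036)&(c['range_z']>0)&(abs(P[...,1])<.4)&(P[...,0]>.35)&(P[...,0]<.8)
    l=cv2.connectedComponentsWithStats(m.astype(np.uint8))
    for i in range(1,l[0]):
        if l[2][i,4]>150:
            r=cv2.minAreaRect((P[l[1]==i][:,:2]*1000).astype(np.float32));print('slat',np.round(r[0],1),np.round(r[1],1),round(r[2],1))
E
```

```text
scene
[247, 188, 27, 23, 463] mid [ 0.4928 -0.185   0.1242] rect [ 490.8 -185.4] [62.7 65.2] 80.7
[294, 190, 25, 22, 466] mid [ 0.5014 -0.0616  0.124 ] rect [499.3 -61.8] [62.  65.6] 82.6
[341, 192, 27, 24, 466] mid [0.5167 0.067  0.1245] rect [514.4  67.6] [62.6 65.6] 73.2
slat [ 395.6 -195. ] [134.9  31.9] 85.2
slat [491.6 -60. ] [420.6 202. ] 85.9
side
[284, 204, 29, 17, 379] mid [0.5109 0.0606 0.1242] rect [511.4  64.2] [65.5 61.3] 72.8
[283, 234, 28, 19, 495] mid [ 0.496  -0.0686  0.1243] rect [496.3 -65.9] [62.6 62. ] 81.3
[282, 268, 32, 23, 674] mid [ 0.4881 -0.1918  0.1244] rect [ 488.  -188.4] [63.5 61.8] 80.2
slat [507.8 -63. ] [421.7  94.6] 85.2
slat [573.6 -65.3] [425.8  27.3] 85.9
slat [420.8 -57. ] [422.1  61.6] 85.9
```

Both views agree to 3–4 mm: left (0.513, 0.066), middle (0.498, -0.064), right (0.4895, -0.187). The lids measure about 62 mm square at z 0.124, as they should. Next is a move helper, closing along each tin's x axis.

```bash
cat >> h.py <<'E'
from scipy.spatial.transform import Rotation as Ro
def go(x,y,z,close_deg):
    """tool-frame shift and turn to TCP xyz, pointing down, closing axis (tool y) at close_deg in world"""
    from workcell import get_obs
    o=get_obs();R0=Ro.from_quat(o['ee_rot']);b=np.radians(close_deg)
    ty=np.array([np.cos(b),np.sin(b),0]);tz=np.array([0,0,-1.]);tx=np.cross(ty,tz)
    R1=Ro.from_matrix(np.stack([tx,ty,tz],1))
    print('t',o['clock'],'pos',o['position'].round(4),'delta',R0.inv().apply(np.array([x,y,z])-o['position']).round(4),'turn',(R0.inv()*R1).as_rotvec().round(4),'F',o['ft_force'].round(2),'g',o['grip_width'],o['grasp_force'])
E
python3 -c "
from h import *
go(.513,.066,.20,-17)"
```

```text
t 0.1 pos [ 0.2322 -0.58    0.2416] delta [ 0.5008 -0.4952  0.0422] turn [-1.200e-03 -5.000e-04 -8.933e-01] F [-0.3   0.14 -1.09] g 1.001404520842385 0.0
```

The rows are not in the units I measure in: shifts go in shares of 0.75 m and turns go in shares of 2 pi rad. I convert before sending: 0.501 m / 0.75 = 0.668, -0.495 m / 0.75 = -0.66, -0.893 rad / 6.2832 = -0.1421.

move_arm(plan=[{"delta_pos": [0.668, -0.66, 0.056], "turn": [-0.0002, 0, -0.1421], "fingers": 0}, {"delta_pos": [0.668, -0.66, 0.056], "turn": [-0.0002, 0, -0.1421], "fingers": 0}, {"delta_pos": [0.668, -0.66, 0.056], "turn": [-0.0002, 0, -0.1421], "fingers": 0}, {"delta_pos": [0.668, -0.66, 0.056], "turn": [-0.0002, 0, -0.1421], "fingers": 0}, {"delta_pos": [0.668, -0.66, 0.056], "turn": [-0.0002, 0, -0.1421], "fingers": 0}, {"delta_pos": [0.668, -0.66, 0.056], "turn": [-0.0002, 0, -0.1421], "fingers": 0}, {"delta_pos": [0.668, -0.66, 0.056], "turn": [-0.0002, 0, -0.1421], "fingers": 0}, {"delta_pos": [0.668, -0.66, 0.056], "turn": [-0.0002, 0, -0.1421], "fingers": 0}, {"delta_pos": [0.668, -0.66, 0.056], "turn": [-0.0002, 0, -0.1421], "fingers": 0}, {"delta_pos": [0.668, -0.66, 0.056], "turn": [-0.0002, 0, -0.1421], "fingers": 0}, {"delta_pos": [0.668, -0.66, 0.056], "turn": [-0.0002, 0, -0.1421], "fingers": 0}, {"delta_pos": [0.668, -0.66, 0.056], "turn": [-0.0002, 0, -0.1421], "fingers": 0}], force=45)

```text
clock: 1.6
position: [0.5136, 0.0699, 0.1999]
ee_rot: [0.802, 0.597, 0.001, -0.0]
ft_force: [-0.1, 0.3, -0.8]
grip_width: 0.998
grasp_force: 0.0
```

Run:
```python
from h import *
from workcell import *
go(.513,.066,.20,-17)
o=get_obs();c=camera('wrist');T=np.eye(4);T[:3,:3]=Ro.from_quat(o['ee_rot']).as_matrix();T[:3,3]=o['position']
P=cloud(c,T@c['tool_from_camera']);lids(P,c,amin=300)
cv2.imwrite('pics/w1.png',c['color'][:,:,::-1])
```

```text
t 1.6 pos [0.5136 0.0699 0.1999] delta [-0.0039  0.0005 -0.0001] turn [-0.0001 -0.0013  0.005 ] F [-0.1   0.29 -0.85] g 0.9983403482427647 0.0
[269, 210, 102, 95, 9038] mid [0.5147 0.0714 0.1254] rect [513.9  68.8] [62.3 61.6] 73.6
[303, 375, 91, 61, 3856] mid [ 0.5016 -0.0467  0.1251] rect [499.  -57.5] [57.5 62.7] 81.7
```

View pics/w1.png

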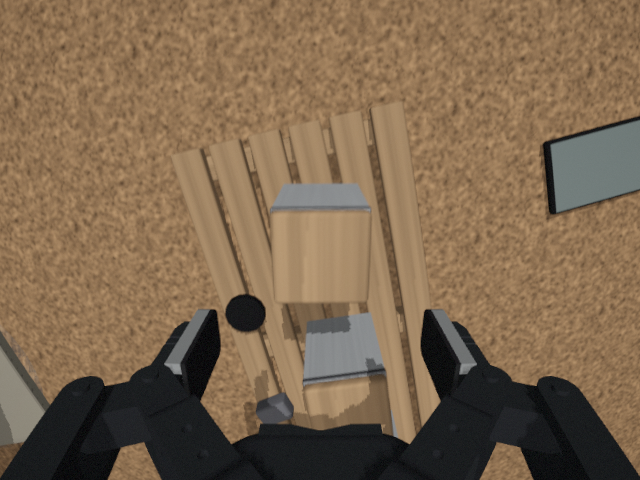

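The wrist view shows the left lid at (270–370, 210–303), square to the jaws, and its centre agrees within 3 mm. Descend, grasp and lift.

Scaled: 0.116 m / 0.75 = 0.1547, -0.003 m / 0.75 = -0.004.

move_arm(plan=[{"delta_pos": [-0.004, 0, 0.0533], "turn": [0, 0, 0], "fingers": 0}, {"delta_pos": [-0.004, 0, 0.1067], "turn": [0, 0, 0], "fingers": 0}, {"delta_pos": [-0.004, 0, 0.14], "turn": [0, 0, 0], "fingers": 0}, {"delta_pos": [-0.004, 0, 0.1547], "turn": [0, 0, 0], "fingers": 0}, {"delta_pos": [-0.004, 0, 0.1547], "turn": [0, 0, 0], "fingers": 0}, {"delta_pos": [-0.004, 0, 0.1547], "turn": [0, 0, 0], "fingers": 1}, {"delta_pos": [-0.004, 0, 0.1547], "turn": [0, 0, 0], "fingers": 1}, {"delta_pos": [-0.004, 0, 0.1547], "turn": [0, 0, 0], "fingers": 1}, {"delta_pos": [-0.004, 0, 0.1547], "turn": [0, 0, 0], "fingers": 1}, {"delta_pos": [-0.004, 0, 0.1547], "turn": [0, 0, 0], "fingers": 1}], force=45)

```text
clock: 2.9
position: [0.5134, 0.0626, 0.0855]
ee_rot: [0.804, 0.595, 0.001, 0.001]
ft_force: [-0.4, 0.1, 7.1]
grip_width: 0.718
grasp_force: 50.2
```

Scaled: -0.06 m / 0.75 = -0.08, -0.05 m / 0.75 = -0.0667.

move_arm(plan=[{"delta_pos": [0, 0, -0.0133], "turn": [0, 0, 0], "fingers": 1}, {"delta_pos": [0, 0, -0.04], "turn": [0, 0, 0], "fingers": 1}, {"delta_pos": [0, 0, -0.0667], "turn": [0, 0, 0], "fingers": 1}, {"delta_pos": [0, 0, -0.08], "turn": [0, 0, 0], "fingers": 1}, {"delta_pos": [0, 0, -0.08], "turn": [0, 0, 0], "fingers": 1}, {"delta_pos": [0, 0, -0.08], "turn": [0, 0, 0], "fingers": 1}, {"delta_pos": [0, 0, -0.08], "turn": [0, 0, 0], "fingers": 1}, {"delta_pos": [0, 0, -0.08], "turn": [0, 0, 0], "fingers": 1}, {"delta_pos": [0, 0, -0.08], "turn": [0, 0, 0], "fingers": 1}])

```text
clock: 4.03
position: [0.5125, 0.0626, 0.1441]
ee_rot: [0.804, 0.595, -0.0, 0.0]
ft_force: [0.1, -0.4, -3.6]
grip_width: 0.719
grasp_force: 49.7
```

Run:
```python
from h import *
from workcell import *
go(.513,.063,.0855,-17)
c=camera('side');P=cloud(c);lids(P,c,.117,.21)
cv2.imwrite('pics/s1.png',cv2.resize(c['color'][150:390,180:440,::-1],None,fx=2,fy=2))
print(get_obs()['ft_force'])
```

```text
t 4.025 pos [0.5125 0.0626 0.1441] delta [0.0006 0.0003 0.0586] turn [ 0.0005  0.0005 -0.0002] F [ 0.09 -0.43 -3.61] g 0.7192504375587766 49.749772399663925
[269, 179, 55, 43, 1357] mid [0.5092 0.0475 0.1693] rect [511.9  59.3] [ 63.2 128.7] 64.9
[283, 234, 28, 19, 497] mid [ 0.496  -0.0687  0.1243] rect [495.8 -63.7] [67.1 61.7] 83.7
[282, 268, 32, 24, 674] mid [ 0.4879 -0.1918  0.1243] rect [ 487.9 -189.3] [64.1 61.8] 80.5
[ 0.61313052  0.19515471 -2.76864124]
```

View pics/s1.png

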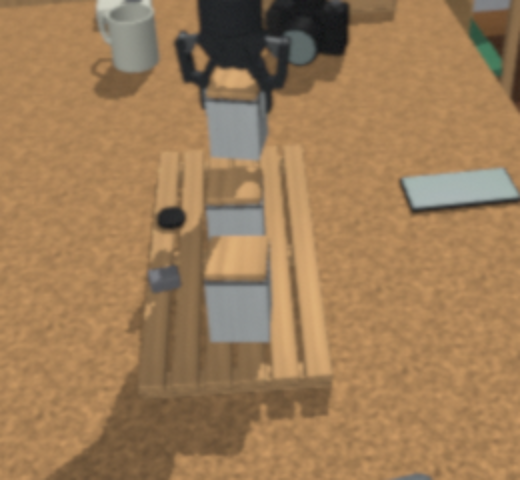

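The left tin hangs upright in the fingers at crop (237,125), with the others undisturbed. I average a few force readings, then set it back.

```bash
cat > w.py <<'E'
from workcell import *
import numpy as np
f=[]
for _ in range(8): camera('side');f.append(get_obs()['ft_force'][2])
print(np.round(f,2),np.mean(f))
E
python3 w.py
```

```text
[-3.26 -2.98 -2.74 -3.01 -3.31 -1.81 -2.33 -1.73] -2.6462626164174994
```

Scaled: 0.06 m / 0.75 = 0.08, 0.059 m / 0.75 = 0.0787.

move_arm(plan=[{"delta_pos": [0, 0, 0.0333], "turn": [0, 0, 0], "fingers": 1}, {"delta_pos": [0, 0, 0.06], "turn": [0, 0, 0], "fingers": 1}, {"delta_pos": [0, 0, 0.0733], "turn": [0, 0, 0], "fingers": 1}, {"delta_pos": [0, 0, 0.0787], "turn": [0, 0, 0], "fingers": 1}, {"delta_pos": [0, 0, 0.08], "turn": [0, 0, 0], "fingers": 1}, {"delta_pos": [0, 0, 0.08], "turn": [0, 0, 0], "fingers": 1}])

```text
clock: 5.22
position: [0.5128, 0.0627, 0.0856]
ee_rot: [0.804, 0.595, -0.0, 0.001]
ft_force: [-7.1, -1.0, 9.6]
grip_width: 0.721
grasp_force: 50.9
```

Scaled: -0.115 m / 0.75 = -0.1533, -0.11 m / 0.75 = -0.1467.

move_arm(plan=[{"delta_pos": [0, 0, 0], "turn": [0, 0, 0], "fingers": 0}, {"delta_pos": [0, 0, 0], "turn": [0, 0, 0], "fingers": 0}, {"delta_pos": [0, 0, 0], "turn": [0, 0, 0], "fingers": 0}, {"delta_pos": [0, 0, 0], "turn": [0, 0, 0], "fingers": 0}, {"delta_pos": [0, 0, 0], "turn": [0, 0, 0], "fingers": 0}, {"delta_pos": [0, 0, -0.0267], "turn": [0, 0, 0], "fingers": 0}, {"delta_pos": [0, 0, -0.08], "turn": [0, 0, 0], "fingers": 0}, {"delta_pos": [0, 0, -0.1467], "turn": [0, 0, 0], "fingers": 0}, {"delta_pos": [0, 0, -0.1533], "turn": [0, 0, 0], "fingers": 0}])

```text
clock: 6.35
position: [0.5145, 0.0634, 0.2041]
ee_rot: [0.804, 0.595, 0.003, 0.003]
ft_force: [0.1, -0.5, -0.1]
grip_width: 1.0
grasp_force: 0.0
```

```bash
python3 w.py
python3 - <<'E'
from h import *
from workcell import *
go(.498,-.063,.20,-8.5)
o=get_obs();c=camera('wrist');T=np.eye(4);T[:3,:3]=Ro.from_quat(o['ee_rot']).as_matrix();T[:3,3]=o['position']
P=cloud(c,T@c['tool_from_camera']);lids(P,c,amin=300)
E
```

```text
[ 0.63 -0.07 -0.11 -0.15 -0.32 -0.95 -0.61  0.27] -0.16437908277253654
t 6.75 pos [0.5121 0.0626 0.1985] delta [-0.1243  0.0232 -0.0014] turn [-0.0006  0.0007 -0.1484] F [0.   0.12 0.27] g 0.9998963578699664 0.0
[269, 198, 104, 97, 9476] mid [0.5158 0.0709 0.1254] rect [515.1  68.6] [62.  61.6] 73.1
[303, 368, 92, 68, 4542] mid [ 0.5013 -0.0496  0.1252] rect [498.6 -60.1] [62.2 62.2] 82.4
```

Left weighs about 2.5 N and is back within 2 mm, upright. On to the middle tin.

Scaled: -0.124 m / 0.75 = -0.1653, -0.11 m / 0.75 = -0.1467, -0.148 rad / 6.2832 = -0.0236.

move_arm(plan=[{"delta_pos": [-0.08, 0.0147, 0], "turn": [0, 0, -0.0223], "fingers": 0}, {"delta_pos": [-0.1467, 0.028, 0], "turn": [0, 0, -0.0236], "fingers": 0}, {"delta_pos": [-0.1653, 0.0307, 0], "turn": [0, 0, -0.0236], "fingers": 0}, {"delta_pos": [-0.1653, 0.0307, 0], "turn": [0, 0, -0.0236], "fingers": 0}, {"delta_pos": [-0.1653, 0.0307, 0], "turn": [0, 0, -0.0236], "fingers": 0}, {"delta_pos": [-0.1653, 0.0307, 0], "turn": [0, 0, -0.0236], "fingers": 0}])

```text
clock: 7.55
position: [0.4985, -0.061, 0.1994]
ee_rot: [0.757, 0.653, 0.0, 0.0]
ft_force: [-1.6, 0.0, -0.0]
grip_width: 0.997
grasp_force: 0.0
```

Run:
```python
from h import *
from workcell import *
camera('side')
go(.498,-.063,.085,-8.5)
o=get_obs();c=camera('wrist');T=np.eye(4);T[:3,:3]=Ro.from_quat(o['ee_rot']).as_matrix();T[:3,3]=o['position']
P=cloud(c,T@c['tool_from_camera']);lids(P,c,amin=300)
```

```text
t 7.6 pos [ 0.4985 -0.0613  0.1994] delta [-0.0017 -0.0003  0.1144] turn [0.0009 0.0003 0.0015] F [ 1.05 -0.2  -0.58] g 1.0012615100212379 0.0
[250, 0, 128, 96, 10447] mid [0.5134 0.059  0.1254] rect [512.9  61. ] [47.9 62.8] 73.9
[267, 207, 102, 96, 9156] mid [ 0.4987 -0.0579  0.1254] rect [498.3 -60.4] [62.2 61.7] 82.6
[291, 372, 86, 58, 4385] mid [ 0.4915 -0.1727  0.1252] rect [ 491.7 -177.8] [49.3 62.4] 80.0
```

Scaled: 0.114 m / 0.75 = 0.152, 0.105 m / 0.75 = 0.14, 0.01 rad / 6.2832 = 0.0016.

move_arm(plan=[{"delta_pos": [0, 0, 0.0533], "turn": [0, 0, 0.0016], "fingers": 0}, {"delta_pos": [0, 0, 0.1067], "turn": [0, 0, 0.0016], "fingers": 0}, {"delta_pos": [0, 0, 0.14], "turn": [0, 0, 0.0016], "fingers": 0}, {"delta_pos": [0, 0, 0.152], "turn": [0, 0, 0.0016], "fingers": 0}, {"delta_pos": [0, 0, 0.152], "turn": [0, 0, 0.0016], "fingers": 0}, {"delta_pos": [0, 0, 0.152], "turn": [0, 0, 0.0016], "fingers": 1}, {"delta_pos": [0, 0, 0.152], "turn": [0, 0, 0.0016], "fingers": 1}, {"delta_pos": [0, 0, 0.152], "turn": [0, 0, 0.0016], "fingers": 1}, {"delta_pos": [0, 0, 0.152], "turn": [0, 0, 0.0016], "fingers": 1}, {"delta_pos": [0, 0, 0.152], "turn": [0, 0, 0.0016], "fingers": 1}], force=45)

```text
clock: 8.9
position: [0.4992, -0.0628, 0.0867]
ee_rot: [0.761, 0.649, 0.001, 0.001]
ft_force: [-0.3, 0.3, 6.0]
grip_width: 0.719
grasp_force: 49.7
```

Scaled: -0.06 m / 0.75 = -0.08, -0.05 m / 0.75 = -0.0667.

move_arm(plan=[{"delta_pos": [0, 0, -0.0133], "turn": [0, 0, 0], "fingers": 1}, {"delta_pos": [0, 0, -0.04], "turn": [0, 0, 0], "fingers": 1}, {"delta_pos": [0, 0, -0.0667], "turn": [0, 0, 0], "fingers": 1}, {"delta_pos": [0, 0, -0.08], "turn": [0, 0, 0], "fingers": 1}, {"delta_pos": [0, 0, -0.08], "turn": [0, 0, 0], "fingers": 1}, {"delta_pos": [0, 0, -0.08], "turn": [0, 0, 0], "fingers": 1}, {"delta_pos": [0, 0, -0.08], "turn": [0, 0, 0], "fingers": 1}, {"delta_pos": [0, 0, -0.08], "turn": [0, 0, 0], "fingers": 1}])

```text
clock: 9.9
position: [0.4981, -0.0626, 0.145]
ee_rot: [0.761, 0.649, -0.0, 0.0]
ft_force: [0.0, 0.1, -2.3]
grip_width: 0.718
grasp_force: 49.5
```

```bash
python3 w.py
python3 - <<'E'
from h import *
from workcell import *
go(.498,-.063,.085,-8.5)
c=camera('side');P=cloud(c);lids(P,c,.117,.21)
cv2.imwrite('pics/s2.png',cv2.resize(c['color'][150:390,180:440,::-1],None,fx=2,fy=2))
E
```

```text
[-2.67 -2.07 -2.4  -1.39 -2.47 -2.2  -1.71 -2.33] -2.155413981852999
t 10.3 pos [ 0.4983 -0.0627  0.1454] delta [-0.0003 -0.0003  0.0604] turn [ 0.0008  0.0006 -0.0106] F [-0.31  0.13 -2.33] g 0.7171942186192315 49.50209006667137
[264, 205, 61, 48, 1618] mid [ 0.4956 -0.0791  0.1704] rect [491.3  -9.1] [125.5 186.1] 3.2
[282, 268, 32, 23, 671] mid [ 0.4879 -0.1918  0.1243] rect [ 488.3 -188.3] [63.2 62.1] 80.1
```

View pics/s2.png

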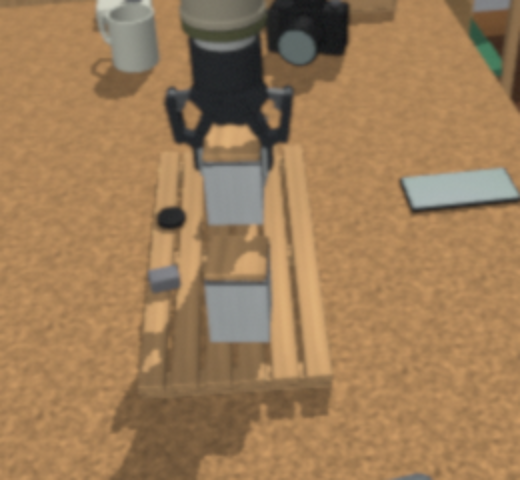

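The middle tin is lifted and upright at crop (235,185), weighing about 2.0 N. Since left is about 2.5 N, the right tin should be the heavy one. I put the middle back and go to the right.

Scaled: 0.06 m / 0.75 = 0.08, 0.059 m / 0.75 = 0.0787.

move_arm(plan=[{"delta_pos": [0, 0, 0.0333], "turn": [0, 0, 0], "fingers": 1}, {"delta_pos": [0, 0, 0.06], "turn": [0, 0, 0], "fingers": 1}, {"delta_pos": [0, 0, 0.0733], "turn": [0, 0, 0], "fingers": 1}, {"delta_pos": [0, 0, 0.0787], "turn": [0, 0, 0], "fingers": 1}, {"delta_pos": [0, 0, 0.08], "turn": [0, 0, 0], "fingers": 1}, {"delta_pos": [0, 0, 0.08], "turn": [0, 0, 0], "fingers": 1}])

```text
clock: 11.1
position: [0.4986, -0.0627, 0.0867]
ee_rot: [0.761, 0.649, -0.0, 0.001]
ft_force: [-5.9, 1.2, 9.8]
grip_width: 0.722
grasp_force: 50.4
```

Scaled: -0.115 m / 0.75 = -0.1533, -0.11 m / 0.75 = -0.1467.

move_arm(plan=[{"delta_pos": [0, 0, 0], "turn": [0, 0, 0], "fingers": 0}, {"delta_pos": [0, 0, 0], "turn": [0, 0, 0], "fingers": 0}, {"delta_pos": [0, 0, 0], "turn": [0, 0, 0], "fingers": 0}, {"delta_pos": [0, 0, 0], "turn": [0, 0, 0], "fingers": 0}, {"delta_pos": [0, 0, 0], "turn": [0, 0, 0], "fingers": 0}, {"delta_pos": [0, 0, -0.0267], "turn": [0, 0, 0], "fingers": 0}, {"delta_pos": [0, 0, -0.08], "turn": [0, 0, 0], "fingers": 0}, {"delta_pos": [0, 0, -0.1467], "turn": [0, 0, 0], "fingers": 0}, {"delta_pos": [0, 0, -0.1533], "turn": [0, 0, 0], "fingers": 0}, {"delta_pos": [0, 0, -0.1533], "turn": [0, 0, 0], "fingers": 0}])

```text
clock: 12.35
position: [0.4982, -0.0628, 0.2002]
ee_rot: [0.761, 0.649, -0.0, 0.001]
ft_force: [-0.5, -0.2, -0.5]
grip_width: 0.998
grasp_force: 0.0
```

Run:
```python
from h import *
from workcell import *
camera('side')
go(.4895,-.186,.20,-9.8)
o=get_obs();c=camera('wrist');T=np.eye(4);T[:3,:3]=Ro.from_quat(o['ee_rot']).as_matrix();T[:3,3]=o['position']
P=cloud(c,T@c['tool_from_camera']);lids(P,c,amin=300)
```

```text
t 12.4 pos [ 0.4978 -0.0628  0.1994] delta [-0.123   0.0114 -0.0005] turn [-0.0004  0.0007  0.0119] F [ 0.66  0.16 -0.54] g 1.002025637245308 0.0
[248, 0, 128, 93, 10117] mid [0.5131 0.0582 0.1254] rect [512.6  59.7] [45.6 63.1] 74.2
[270, 205, 102, 95, 9220] mid [ 0.4999 -0.0581  0.1254] rect [499.5 -60.9] [62.5 61.6] 81.9
[293, 370, 86, 60, 4528] mid [ 0.4914 -0.1734  0.1252] rect [ 491.3 -178.9] [51.3 62.3] 80.5
```

Scaled: -0.123 m / 0.75 = -0.164, -0.11 m / 0.75 = -0.1467, 0.012 rad / 6.2832 = 0.0019.

move_arm(plan=[{"delta_pos": [-0.08, 0.008, 0], "turn": [0, 0, 0.0019], "fingers": 0}, {"delta_pos": [-0.1467, 0.0133, 0], "turn": [0, 0, 0.0019], "fingers": 0}, {"delta_pos": [-0.164, 0.0147, 0], "turn": [0, 0, 0.0019], "fingers": 0}, {"delta_pos": [-0.164, 0.0147, 0], "turn": [0, 0, 0.0019], "fingers": 0}, {"delta_pos": [-0.164, 0.0147, 0], "turn": [0, 0, 0.0019], "fingers": 0}, {"delta_pos": [-0.164, 0.0147, 0], "turn": [0, 0, 0.0019], "fingers": 0}])

```text
clock: 13.2
position: [0.49, -0.1843, 0.2004]
ee_rot: [0.764, 0.645, 0.0, 0.0]
ft_force: [0.4, -0.1, 0.5]
grip_width: 0.998
grasp_force: 0.0
```

Run:
```python
from h import *
from workcell import *
camera('side')
go(.4895,-.186,.085,-9.8)
o=get_obs();c=camera('wrist');T=np.eye(4);T[:3,:3]=Ro.from_quat(o['ee_rot']).as_matrix();T[:3,3]=o['position']
P=cloud(c,T@c['tool_from_camera']);lids(P,c,amin=300)
```

```text
t 13.25 pos [ 0.4899 -0.1846  0.2005] delta [-0.0014 -0.0003  0.1155] turn [0.0009 0.0005 0.002 ] F [ 0.51 -0.52 -0.27] g 0.9987608753680852 0.0
[236, 0, 121, 104, 11863] mid [ 0.4987 -0.0664  0.1254] rect [498.4 -66.5] [51.8 62.8] 80.8
[269, 208, 101, 94, 9030] mid [ 0.4906 -0.1821  0.1254] rect [ 490.2 -184.5] [61.6 61.7] 80.3
```

Scaled: 0.114 m / 0.75 = 0.152, 0.105 m / 0.75 = 0.14.

move_arm(plan=[{"delta_pos": [0, 0, 0.0533], "turn": [0, 0, 0], "fingers": 0}, {"delta_pos": [0, 0, 0.1067], "turn": [0, 0, 0], "fingers": 0}, {"delta_pos": [0, 0, 0.14], "turn": [0, 0, 0], "fingers": 0}, {"delta_pos": [0, 0, 0.152], "turn": [0, 0, 0], "fingers": 0}, {"delta_pos": [0, 0, 0.152], "turn": [0, 0, 0], "fingers": 0}, {"delta_pos": [0, 0, 0.152], "turn": [0, 0, 0], "fingers": 1}, {"delta_pos": [0, 0, 0.152], "turn": [0, 0, 0], "fingers": 1}, {"delta_pos": [0, 0, 0.152], "turn": [0, 0, 0], "fingers": 1}, {"delta_pos": [0, 0, 0.152], "turn": [0, 0, 0], "fingers": 1}, {"delta_pos": [0, 0, 0.152], "turn": [0, 0, 0], "fingers": 1}], force=55)

```text
clock: 14.55
position: [0.4904, -0.1862, 0.0878]
ee_rot: [0.765, 0.644, 0.0, 0.001]
ft_force: [-1.1, -0.3, 6.5]
grip_width: 0.723
grasp_force: 62.3
```

Scaled: -0.14 m / 0.75 = -0.1867, -0.135 m / 0.75 = -0.18.

move_arm(plan=[{"delta_pos": [0, 0, -0.0133], "turn": [0, 0, 0], "fingers": 1}, {"delta_pos": [0, 0, -0.04], "turn": [0, 0, 0], "fingers": 1}, {"delta_pos": [0, 0, -0.08], "turn": [0, 0, 0], "fingers": 1}, {"delta_pos": [0, 0, -0.12], "turn": [0, 0, 0], "fingers": 1}, {"delta_pos": [0, 0, -0.16], "turn": [0, 0, 0], "fingers": 1}, {"delta_pos": [0, 0, -0.18], "turn": [0, 0, 0], "fingers": 1}, {"delta_pos": [0, 0, -0.1867], "turn": [0, 0, 0], "fingers": 1}, {"delta_pos": [0, 0, -0.1867], "turn": [0, 0, 0], "fingers": 1}, {"delta_pos": [0, 0, -0.1867], "turn": [0, 0, 0], "fingers": 1}, {"delta_pos": [0, 0, -0.1867], "turn": [0, 0, 0], "fingers": 1}])

```text
clock: 15.8
position: [0.4893, -0.1858, 0.2257]
ee_rot: [0.765, 0.644, -0.0, -0.0]
ft_force: [0.3, -0.7, -4.3]
grip_width: 0.722
grasp_force: 61.5
```

```bash
python3 w.py
python3 - <<'E'
from h import *
from workcell import *
go(.4895,-.186,.085,-9.8)
c=camera('scene');P=cloud(c);lids(P,c)
c=camera('side')
cv2.imwrite('pics/s3.png',cv2.resize(c['color'][130:370,180:440,::-1],None,fx=2,fy=2))
E
```

```text
[-4.65 -4.22 -4.4  -4.86 -3.46 -4.8  -4.15 -4.09] -4.329827972518265
t 16.2 pos [ 0.4897 -0.1859  0.2265] delta [-1.000e-04 -3.000e-04  1.415e-01] turn [0.0009 0.0006 0.    ] F [ 0.85  0.85 -4.09] g 0.716509281296016 61.464955508708954
[294, 190, 25, 23, 465] mid [ 0.5023 -0.0618  0.124 ] rect [499.  -61.9] [62.4 67. ] 80.5
[341, 192, 27, 24, 474] mid [0.5181 0.0667 0.1242] rect [515.6  67.2] [62.3 65.8] 72.4
```

View pics/s3.png

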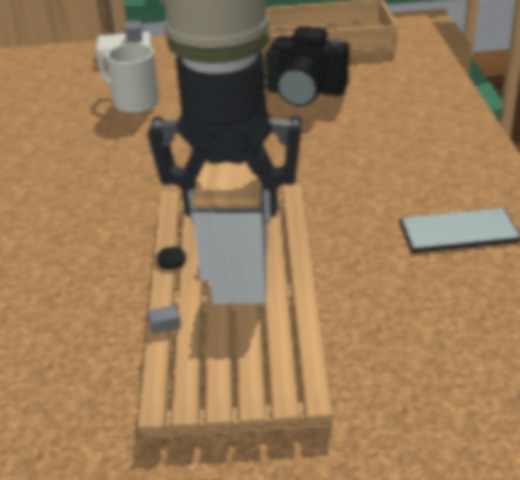

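The right tin hangs upright at crop (232,250), with its base at about 0.168 m. It weighs about 4.2 N, against 2.5 N and 2.0 N for the others, which stand within 2 mm of their starts. Handing in.

```bash
python3 -c "
from workcell import *
print(hand_in())"
```

```text
the job is handed in; nothing more can be done
None
```

I handed the job in holding the right tin, the heaviest (about 4.2 N against 2.5 N left and 2.0 N middle), upright with its base about 168 mm up and the other two standing within about 2 mm of their starts; no verdict was returned.

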